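# Sort the bench oddments into their trays

### The arm

A 6-joint arm with a two-finger parallel gripper is mounted at the origin on a cart in front of the work surface, level with it; the furniture and walls round the work are solid. World frame = base frame: x ahead of the robot, y to its left, z up, the work surface at z = 0. Lengths are in m, angles in degrees, forces in N, time in s.
With the tool pointing down it reaches from about 0.3 to 0.875 m from the base axis. Payload 6.4 kg.
Tool frame: the origin (TCP) lies between the finger pads; the fingertips stand 22 mm ahead of it and the grasp point (between the pads) lies 3 mm ahead of it; z points along the fingers, y is the line along which they close (so a half turn about z gives the same grasp; the last joint's range is limited). The gripper opens to 88 mm and grips with 3 to 60 N. Pads are 18 mm wide; open, the fingers measure 123 mm over their backs; the gripper's body (75 mm by 187 mm) begins 45 mm behind the grasp point.
Start: joints at [-85.846, 10.359, 92.074, -0, 77.567, -11.82], TCP at [0.158, -0.553, 0.261] pointing down, gripper open.
Joint ranges: [-171.53, 171.53], [-51.25, 118.39], [17.06, 147.69], [-65.23, 245.23], [0, 150.52], [-178.68, 178.68]. Speed limits (degrees/s): [147.25, 147.25, 172.46, 180, 180, 180].

### API

Orientations are given as [roll, pitch, yaw] about the fixed x, y, z axes, in that order (R = Rz(yaw) Ry(pitch) Rx(roll)).
In Python, from bench import sensors, viewer, bot gives the robot as it stands.
- The arm moves only by the tool step_arm, never from a script. Its argument "steps" is one flat list of numbers, 7 for each row, row after row: the shift along the tool's x, y, z in cm, then the turn, a rotation vector about the tool's x, y, z in rad, then the opening in per cent of the stroke, from 0 (shut) to 100 (fully open). In form: [tx, ty, tz, ax, ay, az, fingers, tx, ty, tz, ax, ay, az, fingers, ...]. A call has 1 to 12 rows; each row is the pose to reach, as a shift and turn from the pose commanded when the call began, along the tool's axes at that moment; what a row does not reach only later rows make up. A row lasts 1/12 s, in which the tool goes at most 41.7 mm and 7.16 degrees, less where a joint would pass 70% of its speed; a pose out of reach is approached as far as the arm can. A call with a gripper value outside its range is refused whole. The fingers move at their own pace and stop on an object; the grip force is fixed at half the most. Time passes only in rows, so rows that repeat a pose let the fingers close. It gives the time, the measured TCP pose, the force, the opening and the grip force at its end, in the units of the state.
- sensors.sense(): the state, without advancing time (a new reading comes with each control period).
- viewer.read_camera(name): name is "side" or "top"; returns the picture (400x640x3 uint8, red, green, blue); there is no depth.
- viewer.camera_info(name): a dict with "fx", "fy", "cx", "cy" (pixels), "camera_from_world" (4x4, takes a point from world to camera coordinates). Camera axes: x right, y down, z forward; pixel columns grow to the right and rows downward; lengths in m; the calibration is good to about 2 mm. A picture is of the moment at which its call begins. camera_info takes no time and is no camera call.
- bot.job_done(): hands the job in; it is judged then, once.
The state is a dict: "time_s": time; "q": joint angles; "joint_velocities": joint speeds; "joint_efforts": joint torques, N m; "ee_pos": TCP position; "tcp_rot": TCP orientation; "wrist_force": force on the tool from outside, world axes, zero at the start; "moment": the same for the moment, N m; "finger_gap": finger opening in m; "grip_force": force on a finger pad.
Only numpy, scipy, OpenCV 4.12 (cv2) and the standard library are available. Lean on these libraries where they do the work, as an engineer would, in place of code of your own. Each camera call takes 0.05 s, during which the arm holds its last target. There are 200 camera calls.

### The job

Sort the loose things on the bench into the three grey steel trays: both spanners (the combination spanner and the adjustable one) into the longest tray, the marker pen and the flat carpenter's pencil into the middle-sized tray, and the block of timber into the shortest, nearly square tray. Everything must lie flat on the floor of its tray, nothing lying on another thing or on a rim; leave the rest of the bench, such as the small red tin and the roll of black tape, where it is.

Things in the scene. Friction and masses are not known exactly. Their poses are not given: they have to be found in the camera images.
- combination_spanner_center (a point): centre (half-way up) of the bright steel combination spanner with a ring at one end and an open jaw at the other, lying flat: 192 mm long along its x, ends 30 mm wide, 9 mm high; the straight shank is 15 mm wide (along y) and can be gripped anywhere within 60 mm of the centre. z up.
- adjustable_spanner_center (a point): centre (half-way up) of the steel adjustable spanner, lying flat: 200 mm long along its x with the head at +x, head 49 mm wide, 13 mm high; the handle at the centre is about 23 mm wide (along y). z up.
- marker_pen_center (a point): centre (half-way up) of the white marker pen with black cap, lying on its side: 130 mm long along its x, 18 mm wide (along y), 20 mm high. z up at the start.
- flat_pencil_center (a point): centre (half-way up) of the flat red carpenter's pencil, lying on its broad face: 169 mm long along its x, 15 mm wide (along y), 8 mm high. z up.
- timber_block_center (a point): centre (half-way up) of the block of pine: 60 mm along its x, 90 mm along its y, 32 mm high. z up.
- long_tray: folded grey steel tray, open on top, fixed to the bench, the longest of the three, for the two spanners; outside 226 mm long (along its own y) and 142 mm wide (along its own x), walls 20 mm high and 3 mm thick, floor 3 mm thick. Origin at the middle of its underside, on the bench top; z up.
- middle_tray: folded grey steel tray, open on top, fixed to the bench, the middle-sized of the three, for the pen and the pencil; outside 192 mm long (along its own y) and 142 mm wide (along its own x), walls 20 mm high and 3 mm thick, floor 3 mm thick. Origin at the middle of its underside, on the bench top; z up.
- square_tray: folded grey steel tray, open on top, fixed to the bench, the shortest of the three, nearly square, for the timber block; outside 128 mm long (along its own y) and 142 mm wide (along its own x), walls 20 mm high and 3 mm thick, floor 3 mm thick. Origin at the middle of its underside, on the bench top; z up.
- red_tin: small red tin, 66 mm across, 46 mm high, a bystander to be left alone. Origin at the centre of its underside.
- tape_roll: roll of black tape, 68 mm across, 19 mm high, lying flat, a bystander to be left alone. Origin at the centre of its underside.

How it is judged (in metres and radians):
At the end, for the whole second after the job is handed in: Spanners in the long tray, pen and pencil in the middle tray, block in the square tray: each centre well inside its tray (5 mm or more clear of the walls), at the height of lying on the tray floor (4 mm below to 5 mm above), all but the pen level within 0.12 rad, and at rest (x of combination_spanner_center in the frame of long_tray between -0.062 and 0.062 m and y of combination_spanner_center in the frame of long_tray between -0.035 and 0.035 m and z of combination_spanner_center in the frame of long_tray between 0.0035 and 0.0125 m and angle between each of combination_spanner_center, adjustable_spanner_center, flat_pencil_center, timber_block_center's own z axis and vertical below 0.12 rad and x of adjustable_spanner_center in the frame of long_tray between -0.062 and 0.062 m and y of adjustable_spanner_center in the frame of long_tray between -0.035 and 0.035 m and z of adjustable_spanner_center in the frame of long_tray between 0.0055 and 0.0145 m and x of marker_pen_center in the frame of middle_tray between -0.062 and 0.062 m and y of marker_pen_center in the frame of middle_tray between -0.084 and 0.084 m and z of marker_pen_center in the frame of middle_tray between 0.009 and 0.018 m and x of flat_pencil_center in the frame of middle_tray between -0.062 and 0.062 m and y of flat_pencil_center in the frame of middle_tray between -0.04 and 0.04 m and z of flat_pencil_center in the frame of middle_tray between 0.003 and 0.012 m and x of timber_block_center in the frame of square_tray between -0.05 and 0.05 m and y of timber_block_center in the frame of square_tray between -0.045 and 0.045 m and z of timber_block_center in the frame of square_tray between 0.015 and 0.024 m and linear speed of each of combination_spanner, adjustable_spanner, marker_pen, flat_pencil, timber_block below 0.02 m/s); the robot touches nothing.
It fails at once if the small red tin is moved more than 25 mm (distance of red_tin from where it was at the start of the episode above 0.025 m).
It fails at once if the roll of black tape is moved more than 25 mm (distance of tape_roll from where it was at the start of the episode above 0.025 m).
It also fails if it takes over 109 s, if anything falls off the work surface, if the arm or the gripper's body presses on something with over 40 N, if the wrist force passes 120 N, or if a joint passes its speed limit or range.

## Working session

There is one attempt and no reset: what is moved stays moved. The work goes in short steps, Python scripts to look and compute and a tool call to move; the robot and the scene stay as the last step left them, time stands still between calls to the robot, and variables do not carry over. Pictures are saved under pics/ and viewed, at most 14 in all, crops included, and the job is handed in when it is done.

Besides the shell and the picture viewer there is one more tool, called after "Emit:" as name(argument=value, ...) on one line, values as JSON. step_arm: Moves the arm, as the interface text tells. Its arguments: {"type":"object","properties":{"steps":{"type":"array"}},"required":["steps"]}

```bash
mkdir -p pics
python3 - <<'E'
from bench import sensors, viewer, bot
import cv2
for n in("top","side"):
    im=viewer.read_camera(n); cv2.imwrite(f"pics/{n}0.png",im[:,:,::-1])
    i=viewer.camera_info(n); print(n,i)
s=sensors.sense(); print(s)
E
```

```text
top {'fx': 422.64488278116545, 'fy': 422.64488278116545, 'cx': 313.0905156142294, 'cy': 196.0870520453443, 'camera_from_world': array([[-0.01427303, -0.99989414,  0.00282739,  0.02456915],
       [-0.99532739,  0.01393766, -0.09554647,  0.53039735],
       [ 0.09549695, -0.00417791, -0.99542096,  1.24248866],
       [ 0.        ,  0.        ,  0.        ,  1.        ]])}
side {'fx': 402.70981901474744, 'fy': 402.70981901474744, 'cx': 315.958539363115, 'cy': 198.93690024880613, 'camera_from_world': array([[-0.82502173, -0.56494398,  0.01332089,  0.45510993],
       [-0.31615424,  0.4419043 , -0.83950407,  0.19043641],
       [ 0.46838621, -0.69682056, -0.54319009,  1.04895715],
       [ 0.        ,  0.        ,  0.        ,  1.        ]])}
{'time_s': 0.1, 'q': array([-8.58442809e+01,  1.03971209e+01,  9.21235950e+01, -8.72880400e-04,
        7.75653392e+01, -1.18193813e+01]), 'joint_velocities': array([-0.03808035,  0.03699404, -0.15195514,  0.02259264,  0.00612308,
       -0.06648439]), 'joint_efforts': array([ 8.31861325e-04, -4.34819520e+01, -3.42694867e+01,  7.05173286e-02,
        3.39988468e-02, -4.91398350e-05]), 'ee_pos': array([ 0.15823986, -0.55236034,  0.25992492]), 'tcp_rot': array([-1.79915595e+02, -1.67923569e-02,  1.59752766e+01]), 'wrist_force': array([-0.97328936, -0.68980758, -0.81564679]), 'moment': array([-0.00629697,  0.02567418, -0.02172152]), 'grip_force': 0.0, 'finger_gap': 0.08784329599443594}
```

View pics/top0.png

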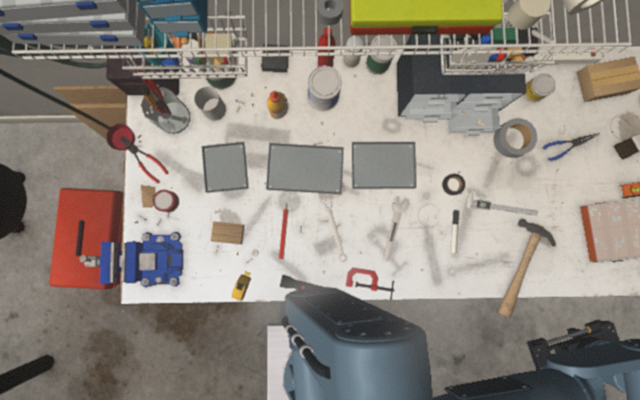

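View pics/side0.png

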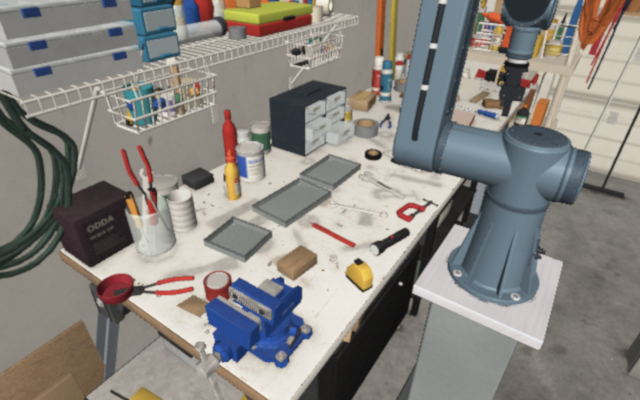

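The top view shows the three trays in a row: square near (225,167), long near (305,168) and middle near (383,165). Below them are the block (227,232), pencil (283,232), combination spanner (335,227), adjustable spanner (397,228) and marker (456,231). The tape is at (454,184) and the tin at (166,201).

```bash
cat > h.py <<'E'
from bench import sensors, viewer, bot
import cv2, numpy as np
def ray(cam,u,v,z):
    i=viewer.camera_info(cam); T=i["camera_from_world"]; R,t=T[:3,:3],T[:3,3]
    d=R.T@np.array([(u-i["cx"])/i["fx"],(v-i["cy"])/i["fy"],1]); c=-R.T@t
    return (c+d*(z-c[2])/d[2])[:2]
def crop(im,x0,y0,x1,y1,k,name):
    cv2.imwrite(name,cv2.resize(im[y0:y1,x0:x1,::-1],None,fx=k,fy=k,interpolation=cv2.INTER_CUBIC))
def rect(im,mask,box,z,cam="top",k=1):
    x0,y0,x1,y1=box; m=np.zeros(mask.shape,np.uint8); m[y0:y1,x0:x1]=mask[y0:y1,x0:x1]
    cs,_=cv2.findContours(m,cv2.RETR_EXTERNAL,cv2.CHAIN_APPROX_NONE); c=max(cs,key=cv2.contourArea)
    w=np.array([ray(cam,u,v,z) for u,v in c[:,0]],np.float32)
    (cx,cy),(a,b),_=cv2.minAreaRect(w); 
    p=cv2.boxPoints(cv2.minAreaRect(w)); e=max((p[1]-p[0],p[2]-p[1]),key=np.linalg.norm)
    return np.round([cx,cy,max(a,b),min(a,b)],4), round(np.degrees(np.arctan2(e[1],e[0])),1), cv2.minAreaRect(c)
E
python3 - <<'E'
from h import *
im=viewer.read_camera("top"); crop(im,200,135,470,265,2.9,"pics/c1.png")
hsv=cv2.cvtColor(im,cv2.COLOR_RGB2HSV); H,S,V=cv2.split(hsv)
r=lambda n,m,b,z: print(n,*rect(im,m.astype(np.uint8),b,z))
print(im[168,305],im[168,260],im[225,335],im[220,400],im[200,350])
dark=V<165
for n,b in dict(square=(198,138,252,196),long=(261,138,348,196),mid=(348,138,420,192)).items(): r(n,dark,b,.02)
r("block",(S>70),(205,215,248,250),.032)
r("pencil",(S>100),(272,200,295,265),.008)
r("pen",(V<110),(445,205,466,258),.01)
r("comb",(V<200),(312,190,352,265),.005)
r("adj",(V<180),(380,195,412,262),.007)
E
```

```text
[137 141 136] [190 184 176] [181 175 166] [205 198 189] [218 211 203]
square [0.6238 0.284  0.1484 0.1344] 4.1 ((224.53298950195312, 166.96192932128906), (48.447994232177734, 44.5294075012207), 85.91438293457031)
long [0.6171 0.0383 0.2383 0.1509] 86.2 ((305.78314208984375, 168.1201629638672), (78.62801361083984, 49.24762725830078), 3.012787342071533)
mid [ 0.6219 -0.1979  0.1978  0.1443] 89.2 ((383.5, 165.5), (47.0, 65.0), 90.0)
block [0.4258 0.2738 0.0883 0.0557] 83.2 ((226.77398681640625, 232.3972625732422), (29.992191314697266, 18.947946548461914), 6.009006023406982)
pencil [0.4206 0.1095 0.1478 0.0115] -6.2 ((282.945556640625, 233.54454040527344), (3.7811412811279297, 49.25434494018555), 5.710593223571777)
pen [ 0.4626 -0.4128  0.0367  0.0151] -2.6 ((455.5, 217.0), (12.0, 5.0), 90.0)
comb [ 0.3799 -0.0184  0.0661  0.0445] -69.1 ((325.5517272949219, 246.3793182373047), (14.855627059936523, 21.912050247192383), 68.19859313964844)
adj [ 0.3967 -0.218   0.1106  0.0236] -7.3 ((391.65057373046875, 239.91912841796875), (7.821751117706299, 36.69112014770508), 5.440331935882568)
```

View pics/c1.png

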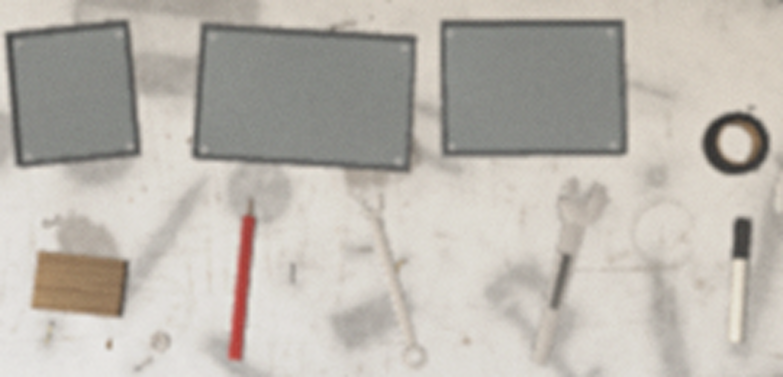

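```bash
cat >> h.py <<'E'
from scipy.spatial.transform import Rotation as Ro
def go(x,y,z,yaw,frm=None):
    "shift (cm) and turn (rad) in tool axes from the present pose, or from (x,y,z,yaw)"
    if frm is None:
        s=sensors.sense(); p=s["ee_pos"]; y0=s["tcp_rot"][2]
    else: p=np.array(frm[:3]); y0=frm[3]
    R=Ro.from_euler("xyz",[180,0,y0],degrees=True)
    d=R.inv().apply(np.array([x,y,z])-p)*100
    dy=(yaw-y0+180)%360-180
    return np.round([*d,-np.radians(dy)],3)
E
python3 - <<'E'
from h import *
f=lambda p,z:ray("top",200+(p[0]+.5)/2.9-.5,135+(p[1]+.5)/2.9-.5,z)
def seg(n,a,b,z):
    A,B=f(a,z),f(b,z);d=A-B
    print(n,np.round((A+B)/2,4),"len",np.linalg.norm(d).round(3),"yaw",np.degrees(np.arctan2(d[1],d[0])).round(1))
seg("pencil",(250,197),(235,360),.004)
seg("comb",(362,190),(416,369),.0045)
seg("combshank",(379,224),(409,343),.0045)
seg("adj",(596,178),(541,364),.0065)
seg("adjhandle",(569,250),(541,364),.0065)
seg("pen",(742,217),(736,345),.01)
for n,c in dict(sq=[(7,33),(127,22),(139,153),(18,165)],long=[(203,24),(415,37),(409,170),(193,157)],mid=[(441,20),(624,21),(627,153),(442,155)]).items():
    w=np.array([f(p,.02) for p in c]); x=(w[0]+w[1]-w[2]-w[3])/2; y=(w[0]+w[3]-w[1]-w[2])/2
    print(n,w.mean(0).round(4),np.linalg.norm(x).round(3),np.linalg.norm(y).round(3),np.degrees([np.arctan2(x[1],x[0]),np.arctan2(-y[0],y[1])]).round(1))
E
```

```text
pencil [0.4293 0.1086] len 0.17 yaw -5.7
comb [ 0.4262 -0.044 ] len 0.194 yaw 15.8
combshank [ 0.4216 -0.0493] len 0.127 yaw 13.1
adj [ 0.4324 -0.2317] len 0.203 yaw -18.3
adjhandle [ 0.3948 -0.2163] len 0.122 yaw -15.6
pen [ 0.4191 -0.4078] len 0.133 yaw -5.3
sq [0.6244 0.2835] 0.14 0.126 [5.3 4.7]
long [0.6171 0.0408] 0.141 0.224 [-4.1 -4.3]
mid [ 0.6241 -0.1985] 0.141 0.193 [-0.9 -0.6]
```

The crop shows the tool axes and tray rims clearly. I'll do the pencil first, moving to a hover above it.

Run:
```python
from h import *
print(go(.429,.1086,.10,-5.7))
```

```text
[ 44.224 -56.101  16.005   0.378]
```

Emit:
step_arm(steps=[44.2, -56.1, 8, 0, 0, 0.378, 50, 44.2, -56.1, 8, 0, 0, 0.378, 50, 44.2, -56.1, 8, 0, 0, 0.378, 50, 44.2, -56.1, 8, 0, 0, 0.378, 50, 44.2, -56.1, 8, 0, 0, 0.378, 50, 44.2, -56.1, 8, 0, 0, 0.378, 50, 44.2, -56.1, 8, 0, 0, 0.378, 50, 44.2, -56.1, 8, 0, 0, 0.378, 50, 44.2, -56.1, 8, 0, 0, 0.378, 50, 44.2, -56.1, 8, 0, 0, 0.378, 50, 44.2, -56.1, 8, 0, 0, 0.378, 50, 44.2, -56.1, 8, 0, 0, 0.378, 50])

```text
time_s: 1.15
ee_pos: [0.3466, -0.091, 0.2051]
tcp_rot: [180.0, -0.1, -5.7]
wrist_force: [1.5, -0.4, 0.4]
finger_gap: 0.0442
grip_force: 0.0
```

Run:
```python
from h import *
print(go(.429,.1086,.10,-5.7))
```

```text
[  6.205 -20.685  10.506  -0.   ]
```

Emit:
step_arm(steps=[6.2, -20.7, 10.5, 0, 0, 0, 50, 6.2, -20.7, 10.5, 0, 0, 0, 50, 6.2, -20.7, 10.5, 0, 0, 0, 50, 6.2, -20.7, 10.5, 0, 0, 0, 50, 6.2, -20.7, 10.5, 0, 0, 0, 50, 6.2, -20.7, 10.5, 0, 0, 0, 50, 6.2, -20.7, 10.5, 0, 0, 0, 50, 6.2, -20.7, 10.5, 0, 0, 0, 50, 6.2, -20.7, 10.5, 0, 0, 0, 50, 6.2, -20.7, 10.5, 0, 0, 0, 50])

```text
time_s: 1.98
ee_pos: [0.4288, 0.106, 0.1006]
tcp_rot: [180.0, -0.0, -5.7]
wrist_force: [1.2, 0.2, 0.4]
finger_gap: 0.044
grip_force: 0.0
```

Run:
```python
from h import *
print(go(.429,.1086,.024,-5.7))
im=viewer.read_camera("side"); crop(im,240,180,400,300,5,"pics/s1.png")
```

```text
[-8.000e-03 -2.560e-01  7.662e+00 -1.000e-03]
```

View pics/s1.png

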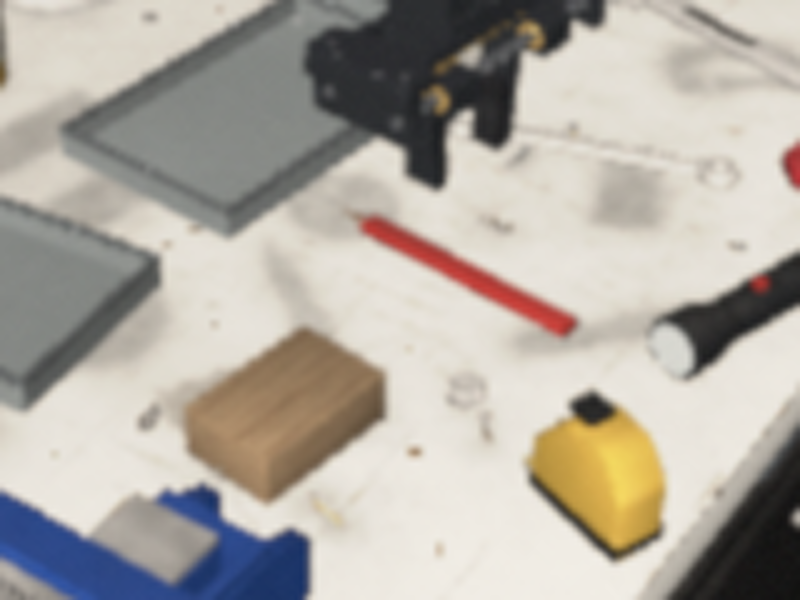

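The fingers straddle the pencil's line (crop (365,220) to (570,325)) with nothing in the way, so I'll descend and grip.

Emit:
step_arm(steps=[0, -0.2, 3, 0, 0, 0, 50, 0, -0.2, 5, 0, 0, 0, 50, 0, -0.2, 6.5, 0, 0, 0, 50, 0, -0.2, 7.6, 0, 0, 0, 50, 0, -0.2, 7.6, 0, 0, 0, 50, 0, -0.2, 7.6, 0, 0, 0, 0, 0, -0.2, 7.6, 0, 0, 0, 0, 0, -0.2, 7.6, 0, 0, 0, 0, 0, -0.2, 7.6, 0, 0, 0, 0, 0, -0.2, 7.6, 0, 0, 0, 0, 0, -0.2, 7.6, 0, 0, 0, 0, 0, -0.2, 7.6, 0, 0, 0, 0])

```text
time_s: 3.03
ee_pos: [0.4293, 0.1087, 0.0246]
tcp_rot: [180.0, -0.0, -5.7]
wrist_force: [-1.6, -2.0, 6.2]
finger_gap: 0.0146
grip_force: 30.0
```

Run:
```python
from h import *
print(go(.654,-.199,.10,89.2))
```

```text
[25.4   28.404 -7.537 -1.656]
```

Emit:
step_arm(steps=[0, 0, -4, 0, 0, 0, 0, 0, 0, -7.5, 0, 0, 0, 0, 25.4, 28.4, -7.5, 0, 0, -1.656, 0, 25.4, 28.4, -7.5, 0, 0, -1.656, 0, 25.4, 28.4, -7.5, 0, 0, -1.656, 0, 25.4, 28.4, -7.5, 0, 0, -1.656, 0, 25.4, 28.4, -7.5, 0, 0, -1.656, 0, 25.4, 28.4, -7.5, 0, 0, -1.656, 0, 25.4, 28.4, -7.5, 0, 0, -1.656, 0, 25.4, 28.4, -7.5, 0, 0, -1.656, 0, 25.4, 28.4, -7.5, 0, 0, -1.656, 0, 25.4, 28.4, -7.5, 0, 0, -1.656, 0])

```text
time_s: 4.03
ee_pos: [0.6561, -0.2043, 0.0993]
tcp_rot: [179.8, 0.1, 65.1]
wrist_force: [0.1, -0.0, 1.0]
finger_gap: 0.0147
grip_force: 30.0
```

Run:
```python
from h import *
print(go(.654,-.199,.10,89.2), sensors.sense()["finger_gap"])
```

```text
[ 0.396 -0.411 -0.071 -0.42 ] 0.014686786402735987
```

Emit:
step_arm(steps=[0.4, -0.4, 0, 0, 0, -0.42, 0, 0.4, -0.4, 0, 0, 0, -0.42, 0, 0.4, -0.4, 0, 0, 0, -0.42, 0, 0.4, -0.4, 0, 0, 0, -0.42, 0, 0.4, -0.4, 0, 0, 0, -0.42, 0, 0.4, -0.4, 0, 0, 0, -0.42, 0])

```text
time_s: 4.53
ee_pos: [0.6514, -0.1934, 0.0987]
tcp_rot: [-180.0, -0.0, 88.9]
wrist_force: [-0.1, -0.4, -0.2]
finger_gap: 0.014
grip_force: 30.0
```

Run:
```python
from h import *
print(go(.654,-.199,.028,89.2), sensors.sense()["finger_gap"],sensors.sense()["ee_pos"])
im=viewer.read_camera("side"); crop(im,240,140,440,260,4,"pics/s2.png")
```

```text
[-5.600e-01  2.680e-01  7.073e+00 -5.000e-03] 0.014029631009374788 [ 0.65142614 -0.1933511   0.09873339]
```

View pics/s2.png

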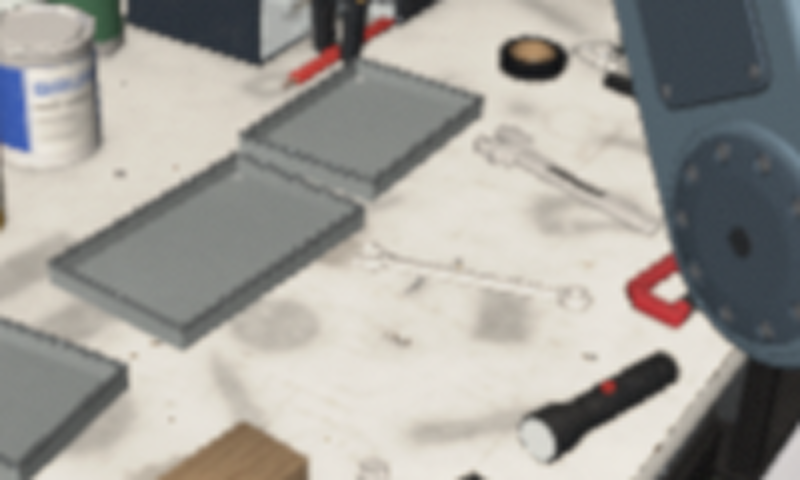

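The pencil is held level above the far part of the middle tray, so I'll lower it.

Emit:
step_arm(steps=[-0.6, 0.3, 0, 0, 0, 0, 0, -0.6, 0.3, 2, 0, 0, 0, 0, -0.6, 0.3, 4, 0, 0, 0, 0, -0.6, 0.3, 5.5, 0, 0, 0, 0, -0.6, 0.3, 6.5, 0, 0, 0, 0, -0.6, 0.3, 7.1, 0, 0, 0, 0, -0.6, 0.3, 7.1, 0, 0, 0, 0, -0.6, 0.3, 7.1, 0, 0, 0, 0, -0.6, 0.3, 7.1, 0, 0, 0, 28, -0.6, 0.3, 7.1, 0, 0, 0, 28, -0.6, 0.3, 7.1, 0, 0, 0, 28])

```text
time_s: 5.5
ee_pos: [0.6548, -0.1997, 0.0285]
tcp_rot: [180.0, 0.0, 89.0]
wrist_force: [-0.0, 0.0, 0.2]
finger_gap: 0.0247
grip_force: 0.0
```

Run:
```python
from h import *
s=sensors.sense();print(s["ee_pos"],s["tcp_rot"],s["wrist_force"])
P=list(s["ee_pos"])+[s["tcp_rot"][2]]
print(go(.419,-.408,.11,-5,P))
```

```text
[ 0.65477008 -0.19972572  0.02851741] [1.79958690e+02 1.80441120e-02 8.90188428e+01] [-0.0426629   0.0001894   0.17294348]
[-21.228 -23.217  -8.148   1.641]
```

Emit:
step_arm(steps=[0, 0, -4, 0, 0, 0, 28, 0, 0, -8, 0, 0, 0, 28, -21.2, -23.2, -8.1, 0, 0, 1.641, 50, -21.2, -23.2, -8.1, 0, 0, 1.641, 50, -21.2, -23.2, -8.1, 0, 0, 1.641, 50, -21.2, -23.2, -8.1, 0, 0, 1.641, 50, -21.2, -23.2, -8.1, 0, 0, 1.641, 50, -21.2, -23.2, -8.1, 0, 0, 1.641, 50, -21.2, -23.2, -8.1, 0, 0, 1.641, 50, -21.2, -23.2, -8.1, 0, 0, 1.641, 50, -21.2, -23.2, -8.1, 0, 0, 1.641, 50, -21.2, -23.2, -8.1, 0, 0, 1.641, 50])

```text
time_s: 6.5
ee_pos: [0.4174, -0.4093, 0.1096]
tcp_rot: [180.0, -0.0, 16.8]
wrist_force: [0.5, -0.3, 0.3]
finger_gap: 0.0442
grip_force: 0.0
```

Emit:
step_arm(steps=[0, 0, 0, 0, 0, 0.42, 50, 0, 0, 0, 0, 0, 0.42, 50, 0, 0, 0, 0, 0, 0.42, 50, 0, 0, 0, 0, 0, 0.42, 50, 0, 0, 0, 0, 0, 0.42, 50, 0, 0, 0, 0, 0, 0.42, 50])

```text
time_s: 7.0
ee_pos: [0.419, -0.4077, 0.1093]
tcp_rot: [180.0, -0.0, -6.6]
wrist_force: [0.3, -0.5, -0.1]
finger_gap: 0.0442
grip_force: 0.0
```

Run:
```python
from h import *
s=sensors.sense();print(s["ee_pos"],s["tcp_rot"])
print(go(.419,-.408,.025,-5.3))
im=viewer.read_camera("top"); crop(im,330,120,490,240,5,"pics/t2.png")
```

```text
[ 0.41897089 -0.40773     0.10934493] [ 1.79977423e+02 -1.88901182e-02 -6.55651660e+00]
[ 6.000e-03  2.600e-02  8.434e+00 -2.200e-02]
```

View pics/t2.png

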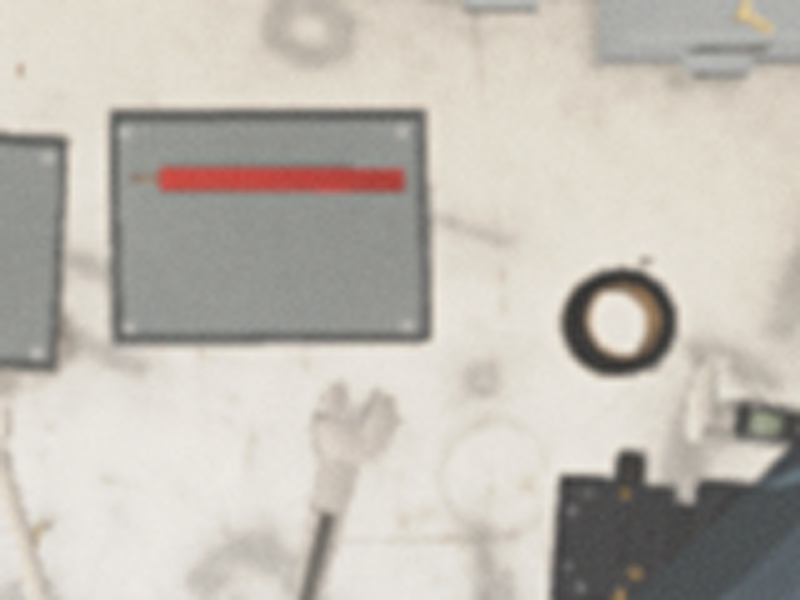

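The pencil lies flat and centred in the tray (crop (130,178) to (405,180)). Now I'll grip the pen.

Emit:
step_arm(steps=[0, 0, 3, 0, 0, -0.022, 50, 0, 0, 5.5, 0, 0, -0.022, 50, 0, 0, 7.3, 0, 0, -0.022, 50, 0, 0, 8.4, 0, 0, -0.022, 50, 0, 0, 8.4, 0, 0, -0.022, 50, 0, 0, 8.4, 0, 0, -0.022, 0, 0, 0, 8.4, 0, 0, -0.022, 0, 0, 0, 8.4, 0, 0, -0.022, 0, 0, 0, 8.4, 0, 0, -0.022, 0, 0, 0, 8.4, 0, 0, -0.022, 0, 0, 0, 8.4, 0, 0, -0.022, 0])

```text
time_s: 7.97
ee_pos: [0.4191, -0.4079, 0.0256]
tcp_rot: [180.0, -0.0, -5.4]
wrist_force: [-0.5, 0.6, 2.7]
finger_gap: 0.018
grip_force: 30.0
```

Run:
```python
from h import *
s=sensors.sense();print(s["ee_pos"],s["tcp_rot"])
print(go(.594,-.199,.11,89.2))
```

```text
[ 0.41911196 -0.40792778  0.02559138] [ 1.79959691e+02 -3.46755102e-02 -5.39484965e+00]
[ 15.447 -22.445  -8.441  -1.651]
```

Emit:
step_arm(steps=[0, 0, -4, 0, 0, 0, 0, 0, 0, -8.4, 0, 0, 0, 0, 15.4, -22.4, -8.4, 0, 0, -1.651, 0, 15.4, -22.4, -8.4, 0, 0, -1.651, 0, 15.4, -22.4, -8.4, 0, 0, -1.651, 0, 15.4, -22.4, -8.4, 0, 0, -1.651, 0, 15.4, -22.4, -8.4, 0, 0, -1.651, 0, 15.4, -22.4, -8.4, 0, 0, -1.651, 0, 15.4, -22.4, -8.4, 0, 0, -1.651, 0, 15.4, -22.4, -8.4, 0, 0, -1.651, 0, 15.4, -22.4, -8.4, 0, 0, -1.651, 0, 15.4, -22.4, -8.4, 0, 0, -1.651, 0])

```text
time_s: 8.97
ee_pos: [0.5936, -0.1981, 0.1089]
tcp_rot: [-180.0, 0.0, 66.7]
wrist_force: [-0.6, 0.1, -0.4]
finger_gap: 0.0182
grip_force: 30.0
```

Emit:
step_arm(steps=[0, 0, 0, 0, 0, -0.4, 0, 0, 0, 0, 0, 0, -0.4, 0, 0, 0, 0, 0, 0, -0.4, 0, 0, 0, 0, 0, 0, -0.4, 0, 0, 0, 0, 0, 0, -0.4, 0, 0, 0, 0, 0, 0, -0.4, 0, 0, 0, 0, 0, 0, -0.4, 0])

```text
time_s: 9.55
ee_pos: [0.5932, -0.1991, 0.109]
tcp_rot: [-180.0, -0.0, 89.1]
wrist_force: [0.3, 0.4, -0.4]
finger_gap: 0.0185
grip_force: 30.0
```

Run:
```python
from h import *
s=sensors.sense();print(s["ee_pos"],s["tcp_rot"],s["finger_gap"])
print(go(.594,-.199,.029,89.2))
```

```text
[ 0.59321627 -0.19908984  0.10902026] [-1.79994272e+02 -2.30380802e-03  8.90665546e+01] 0.018519852241340423
[ 1.000e-02  7.800e-02  8.002e+00 -2.000e-03]
```

Emit:
step_arm(steps=[0, 0, 2.5, 0, 0, 0, 0, 0, 0, 5, 0, 0, 0, 0, 0, 0, 6.5, 0, 0, 0, 0, 0, 0, 7.5, 0, 0, 0, 0, 0, 0, 8, 0, 0, 0, 0, 0, 0, 8, 0, 0, 0, 0, 0, 0, 8, 0, 0, 0, 0, 0, 0, 8, 0, 0, 0, 32, 0, 0, 8, 0, 0, 0, 32, 0, 0, 8, 0, 0, 0, 32])

```text
time_s: 10.38
ee_pos: [0.5936, -0.1993, 0.0296]
tcp_rot: [180.0, 0.0, 89.1]
wrist_force: [0.2, 0.1, -0.7]
finger_gap: 0.0283
grip_force: 0.0
```

Run:
```python
from h import *
s=sensors.sense();print(s["ee_pos"],s["tcp_rot"],s["wrist_force"])
print(go(.432,-.228,.11,-16))
```

```text
[ 0.59362506 -0.19931491  0.02956577] [1.79952044e+02 2.55513913e-02 8.91292748e+01] [ 0.22704741  0.13112136 -0.69527515]
[ -3.114 -16.117  -8.043   1.835]
```

Emit:
step_arm(steps=[0, 0, -3, 0, 0, 0, 32, 0, 0, -7, 0, 0, 0, 32, -3.1, -16.1, -8, 0, 0, 1.835, 60, -3.1, -16.1, -8, 0, 0, 1.835, 60, -3.1, -16.1, -8, 0, 0, 1.835, 60, -3.1, -16.1, -8, 0, 0, 1.835, 60, -3.1, -16.1, -8, 0, 0, 1.835, 60, -3.1, -16.1, -8, 0, 0, 1.835, 60, -3.1, -16.1, -8, 0, 0, 1.835, 60, -3.1, -16.1, -8, 0, 0, 1.835, 60, -3.1, -16.1, -8, 0, 0, 1.835, 60, -3.1, -16.1, -8, 0, 0, 1.835, 60])

```text
time_s: 11.38
ee_pos: [0.4319, -0.2279, 0.1095]
tcp_rot: [180.0, -0.0, 17.1]
wrist_force: [0.3, 0.0, 0.5]
finger_gap: 0.0526
grip_force: 0.0
```

Emit:
step_arm(steps=[0, 0, 0, 0, 0, 0.585, 60, 0, 0, 0, 0, 0, 0.585, 60, 0, 0, 0, 0, 0, 0.585, 60, 0, 0, 0, 0, 0, 0.585, 60, 0, 0, 0, 0, 0, 0.585, 60, 0, 0, 0, 0, 0, 0.585, 60, 0, 0, 0, 0, 0, 0.585, 60])

```text
time_s: 11.97
ee_pos: [0.4319, -0.2277, 0.1093]
tcp_rot: [180.0, -0.0, -15.8]
wrist_force: [0.2, 0.2, 0.6]
finger_gap: 0.0525
grip_force: 0.0
```

Run:
```python
from h import *
s=sensors.sense();print(s["ee_pos"],s["tcp_rot"],s["finger_gap"])
print(go(.432,-.228,.025,-16))
im=viewer.read_camera("top"); crop(im,330,120,490,240,5,"pics/t3.png")
im=viewer.read_camera("side"); crop(im,300,120,460,240,5,"pics/s3.png")
```

```text
[ 0.43191218 -0.22773569  0.10927186] [ 1.79990430e+02 -2.19957648e-02 -1.58445348e+01] 0.052531912410700446
[1.600e-02 2.300e-02 8.427e+00 3.000e-03]
```

View pics/t3.png

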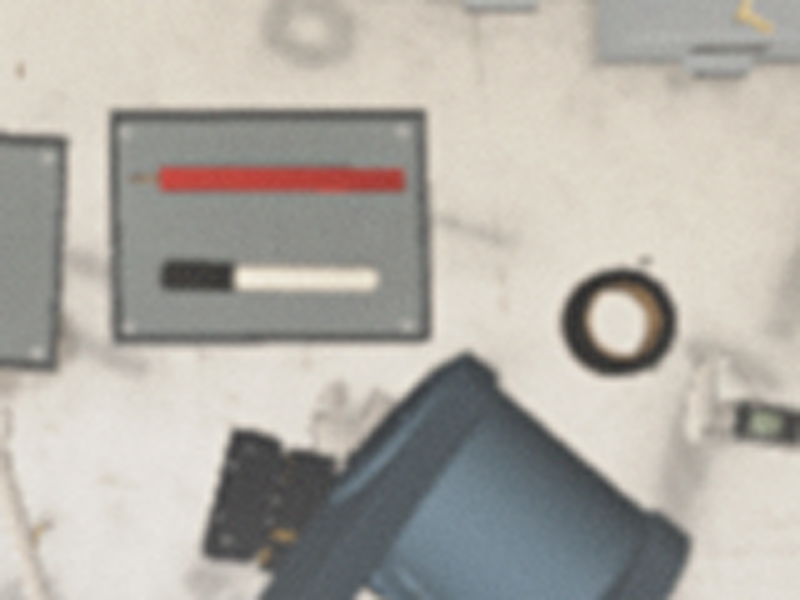

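View pics/s3.png

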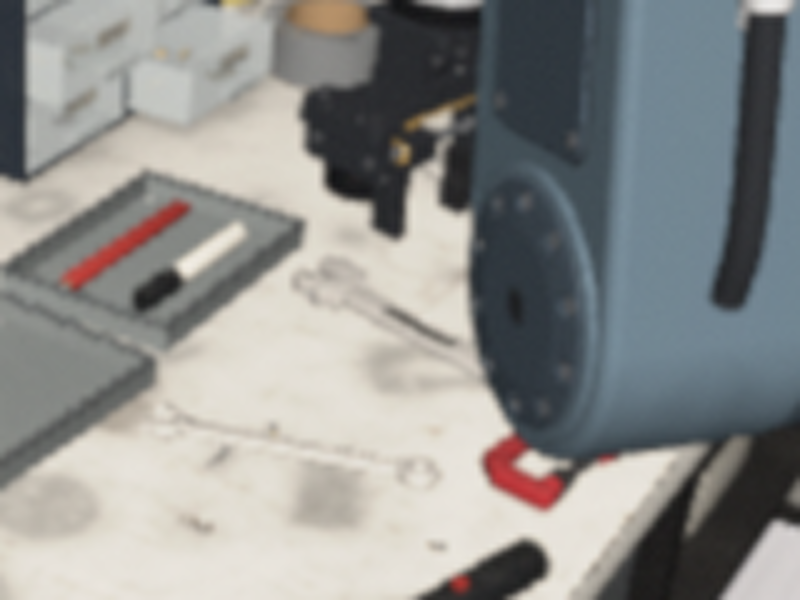

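The pen and pencil lie flat and apart in the middle tray. The gripper hovers over the adjustable spanner's handle, so I'll grip it.

Emit:
step_arm(steps=[0, 0, 3, 0, 0, 0, 60, 0, 0, 5.5, 0, 0, 0, 60, 0, 0, 7.3, 0, 0, 0, 60, 0, 0, 8.4, 0, 0, 0, 60, 0, 0, 8.4, 0, 0, 0, 60, 0, 0, 8.4, 0, 0, 0, 0, 0, 0, 8.4, 0, 0, 0, 0, 0, 0, 8.4, 0, 0, 0, 0, 0, 0, 8.4, 0, 0, 0, 0, 0, 0, 8.4, 0, 0, 0, 0, 0, 0, 8.4, 0, 0, 0, 0, 0, 0, 8.4, 0, 0, 0, 0])

```text
time_s: 13.07
ee_pos: [0.432, -0.2277, 0.0255]
tcp_rot: [180.0, -0.0, -16.0]
wrist_force: [-1.3, 2.7, 5.0]
finger_gap: 0.0194
grip_force: 30.0
```

Run:
```python
from h import *
a=np.radians(-4.2); c=np.array([.617,.0405])
t=c+.03*np.array([np.cos(a),np.sin(a)]); print(t, c-.034*np.array([np.cos(a),np.sin(a)]))
print(sensors.sense()["ee_pos"],go(*t,.11,85.8))
```

```text
[0.64691943 0.03830285] [0.58309131 0.0429901 ]
[ 0.43201783 -0.22769169  0.02549328] [ 13.335 -31.489  -8.451  -1.776]
```

Emit:
step_arm(steps=[0, 0, -4, 0, 0, 0, 0, 0, 0, -8.4, 0, 0, 0, 0, 13.3, -31.5, -8.4, 0, 0, -1.776, 0, 13.3, -31.5, -8.4, 0, 0, -1.776, 0, 13.3, -31.5, -8.4, 0, 0, -1.776, 0, 13.3, -31.5, -8.4, 0, 0, -1.776, 0, 13.3, -31.5, -8.4, 0, 0, -1.776, 0, 13.3, -31.5, -8.4, 0, 0, -1.776, 0, 13.3, -31.5, -8.4, 0, 0, -1.776, 0, 13.3, -31.5, -8.4, 0, 0, -1.776, 0, 13.3, -31.5, -8.4, 0, 0, -1.776, 0, 13.3, -31.5, -8.4, 0, 0, -1.776, 0])

```text
time_s: 14.07
ee_pos: [0.6475, 0.0417, 0.1081]
tcp_rot: [-180.0, -0.0, 56.2]
wrist_force: [-1.3, -1.4, -3.5]
finger_gap: 0.0195
grip_force: 29.9
```

Emit:
step_arm(steps=[0, 0, 0, 0, 0, -0.526, 0, 0, 0, 0, 0, 0, -0.526, 0, 0, 0, 0, 0, 0, -0.526, 0, 0, 0, 0, 0, 0, -0.526, 0, 0, 0, 0, 0, 0, -0.526, 0, 0, 0, 0, 0, 0, -0.526, 0, 0, 0, 0, 0, 0, -0.526, 0])

```text
time_s: 14.65
ee_pos: [0.646, 0.0384, 0.1083]
tcp_rot: [-179.9, 0.0, 85.7]
wrist_force: [-0.4, 0.5, -3.3]
finger_gap: 0.0194
grip_force: 29.9
```

Run:
```python
from h import *
s=sensors.sense();print(s["ee_pos"],s["tcp_rot"],s["finger_gap"])
im=viewer.read_camera("top"); a=im[120:220,230:350]
im=viewer.read_camera("side"); b=im[110:210,250:370]
crop(np.vstack([a,b]),0,0,120,200,3,"pics/t4.png")
```

```text
[0.64596506 0.03843501 0.10825894] [-1.79922171e+02  3.73408799e-03  8.56746945e+01] 0.019402451039547897
```

View pics/t4.png

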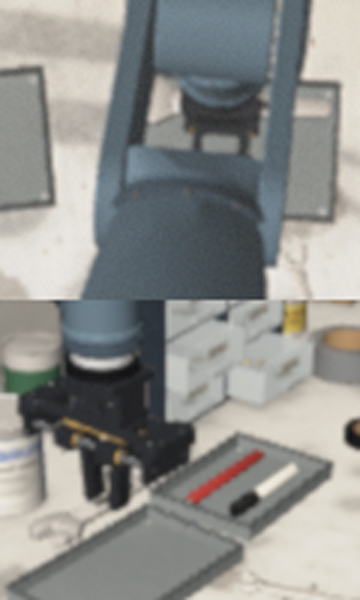

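Run:
```python
from h import *
for u in (334,338,340): print(ray("top",230+u/3,120+106/3,.093))
# head tip in side crop (30,528)
print(ray("side",250+30/3,110+(528-300)/3,.093))
im=viewer.read_camera("top"); print(im[150:162,335:346].mean(2).astype(int))
print(go(.6469,.0383,.029,85.8))
```

```text
[ 0.64039857 -0.06526203]
[ 0.64034611 -0.06908392]
[ 0.64031988 -0.0709949 ]
[0.66638312 0.13400079]
[[143 142 142 151 158 152 128 117 162 214 222]
 [145 147 145 160 171 164 132 115 164 214 222]
 [148 144 147 157 166 155 131 116 164 215 221]
 [164 157 155 159 155 144 131 114 164 214 219]
 [177 173 173 169 162 146 129 116 164 211 220]
 [185 183 183 181 171 148 129 119 168 216 220]
 [192 191 191 188 175 149 126 120 167 216 220]
 [198 196 194 189 176 152 129 124 169 214 221]
 [174 173 174 168 156 143 132 122 169 214 221]
 [139 138 138 137 135 141 129 127 172 217 220]
 [137 138 134 140 141 143 128 129 177 217 220]
 [140 140 139 142 142 141 126 126 175 214 218]]
[-7.000e-03  6.100e-02  7.971e+00 -2.000e-03]
```

Tail edge at pixel column 339.5 gives y ≈ -0.060 and the head tip gives y ≈ 0.134, so the spanner is centred. I'll lower it.

Emit:
step_arm(steps=[0, 0, 2.5, 0, 0, 0, 0, 0, 0, 5, 0, 0, 0, 0, 0, 0, 6.5, 0, 0, 0, 0, 0, 0, 7.5, 0, 0, 0, 0, 0, 0, 8, 0, 0, 0, 0, 0, 0, 8, 0, 0, 0, 0, 0, 0, 8, 0, 0, 0, 0, 0, 0, 8, 0, 0, 0, 34, 0, 0, 8, 0, 0, 0, 34, 0, 0, 8, 0, 0, 0, 34])

```text
time_s: 15.63
ee_pos: [0.6474, 0.0384, 0.03]
tcp_rot: [179.9, 0.0, 85.8]
wrist_force: [-0.9, 0.4, -0.2]
finger_gap: 0.03
grip_force: 0.0
```

Run:
```python
from h import *
s=sensors.sense();print(s["ee_pos"],s["tcp_rot"],s["wrist_force"])
print(go(.426,-.047,.11,13.5))
```

```text
[0.64738566 0.03837116 0.03004288] [1.79888151e+02 1.97924893e-03 8.57525955e+01] [-0.947003    0.3991548  -0.17969094]
[-10.153 -21.445  -7.996   1.261]
```

Emit:
step_arm(steps=[0, 0, -3, 0, 0, 0, 34, 0, 0, -7, 0, 0, 0, 34, -10.2, -21.4, -8, 0, 0, 1.26, 50, -10.2, -21.4, -8, 0, 0, 1.26, 50, -10.2, -21.4, -8, 0, 0, 1.26, 50, -10.2, -21.4, -8, 0, 0, 1.26, 50, -10.2, -21.4, -8, 0, 0, 1.26, 50, -10.2, -21.4, -8, 0, 0, 1.26, 50, -10.2, -21.4, -8, 0, 0, 1.26, 50, -10.2, -21.4, -8, 0, 0, 1.26, 50, -10.2, -21.4, -8, 0, 0, 1.26, 50, -10.2, -21.4, -8, 0, 0, 1.26, 50])

```text
time_s: 16.63
ee_pos: [0.426, -0.0478, 0.1099]
tcp_rot: [179.9, -0.1, 13.7]
wrist_force: [-0.4, 0.2, 0.4]
finger_gap: 0.0439
grip_force: 0.0
```

Emit:
step_arm(steps=[0, 0, 0, 0, 0, 0, 50, 0, 0, 0, 0, 0, 0, 50])

```text
time_s: 16.8
ee_pos: [0.4259, -0.0476, 0.1095]
tcp_rot: [180.0, -0.1, 14.4]
wrist_force: [0.3, -0.6, -0.7]
finger_gap: 0.044
grip_force: 0.0
```

Run:
```python
from h import *
s=sensors.sense();print(s["ee_pos"],s["tcp_rot"])
print(go(.426,-.047,.024,13.5))
a=viewer.read_camera("top")[130:270,240:380]
b=viewer.read_camera("side")[140:280,260:400]
crop(np.hstack([a,b]),0,0,280,140,2.85,"pics/t5.png")
```

```text
[ 0.42592608 -0.04757712  0.10954241] [ 1.79961213e+02 -5.65125088e-02  1.43510666e+01]
[ 0.021 -0.054  8.554  0.015]
```

View pics/t5.png

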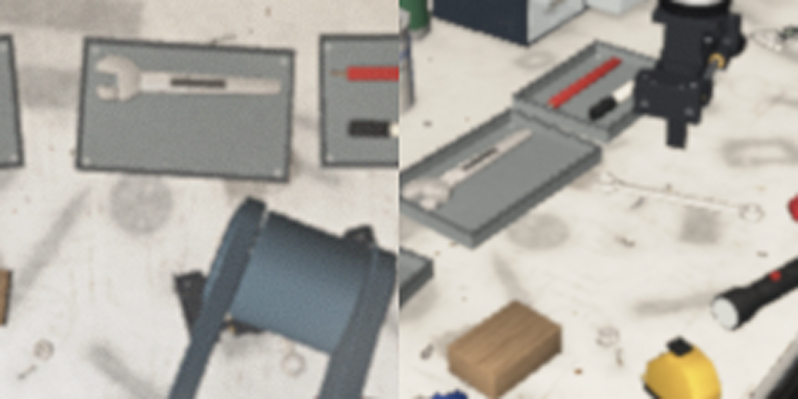

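The adjustable spanner lies flat inside the long tray, with the front half free. In the side view the combination spanner runs from about (601,177) to (763,214).

Run:
```python
from h import *
f=lambda u,v: ray("side",260+u/2.85-140,140+v/2.85,.0045)
A,B=f(601,177),f(763,214);print(A,B,(A+B)/2,np.linalg.norm(A-B))
```

```text
[ 0.51426506 -0.03116522] [ 0.3307612  -0.07215708] [ 0.42251313 -0.05166115] 0.18802658972987607
```

Emit:
step_arm(steps=[0, 0, 3, 0, 0, 0.015, 50, 0, 0, 5.5, 0, 0, 0.015, 50, 0, 0, 7.3, 0, 0, 0.015, 50, 0, 0, 8.5, 0, 0, 0.015, 50, 0, 0, 8.5, 0, 0, 0.015, 50, 0, 0, 8.5, 0, 0, 0.015, 0, 0, 0, 8.5, 0, 0, 0.015, 0, 0, 0, 8.5, 0, 0, 0.015, 0, 0, 0, 8.5, 0, 0, 0.015, 0, 0, 0, 8.5, 0, 0, 0.015, 0, 0, 0, 8.5, 0, 0, 0.015, 0, 0, 0, 8.5, 0, 0, 0.015, 0])

```text
time_s: 17.9
ee_pos: [0.4257, -0.0475, 0.0242]
tcp_rot: [180.0, -0.0, 13.3]
wrist_force: [-0.3, -0.1, 1.0]
finger_gap: 0.0146
grip_force: 29.9
```

Run:
```python
from h import *
print(sensors.sense()["ee_pos"],go(.583,.043,.11,85.8))
```

```text
[ 0.42570906 -0.04747099  0.02423051] [17.387 -5.19  -8.577 -1.266]
```

Emit:
step_arm(steps=[0, 0, -4, 0, 0, 0, 0, 0, 0, -8.5, 0, 0, 0, 0, 17.4, -5.2, -8.5, 0, 0, -1.266, 0, 17.4, -5.2, -8.5, 0, 0, -1.266, 0, 17.4, -5.2, -8.5, 0, 0, -1.266, 0, 17.4, -5.2, -8.5, 0, 0, -1.266, 0, 17.4, -5.2, -8.5, 0, 0, -1.266, 0, 17.4, -5.2, -8.5, 0, 0, -1.266, 0, 17.4, -5.2, -8.5, 0, 0, -1.266, 0, 17.4, -5.2, -8.5, 0, 0, -1.266, 0, 17.4, -5.2, -8.5, 0, 0, -1.266, 0, 17.4, -5.2, -8.5, 0, 0, -1.266, 0])

```text
time_s: 18.9
ee_pos: [0.5826, 0.0433, 0.1086]
tcp_rot: [-179.9, -0.0, 85.3]
wrist_force: [-0.2, -0.3, -0.6]
finger_gap: 0.0138
grip_force: 29.9
```

Emit:
step_arm(steps=[0, 0, 0, 0, 0, 0, 0, 0, 0, 0, 0, 0, 0, 0, 0, 0, 0, 0, 0, 0, 0, 0, 0, 0, 0, 0, 0, 0])

```text
time_s: 19.23
ee_pos: [0.5829, 0.0431, 0.109]
tcp_rot: [-180.0, 0.0, 84.8]
wrist_force: [0.4, 0.1, -0.4]
finger_gap: 0.0143
grip_force: 29.9
```

Run:
```python
from h import *
s=sensors.sense();print(s["ee_pos"],s["tcp_rot"],s["finger_gap"])
print(go(.583,.044,.0275,85.8))
```

```text
[0.58287221 0.04312423 0.10898824] [-1.79991124e+02  1.66664705e-03  8.47532363e+01] 0.014341006627234086
[ 8.800e-02  5.000e-03  8.149e+00 -1.800e-02]
```

Emit:
step_arm(steps=[0.1, 0, 2.5, 0, 0, -0.018, 0, 0.1, 0, 5, 0, 0, -0.018, 0, 0.1, 0, 6.5, 0, 0, -0.018, 0, 0.1, 0, 7.5, 0, 0, -0.018, 0, 0.1, 0, 8.1, 0, 0, -0.018, 0, 0.1, 0, 8.1, 0, 0, -0.018, 0, 0.1, 0, 8.1, 0, 0, -0.018, 0, 0.1, 0, 8.1, 0, 0, -0.018, 26, 0.1, 0, 8.1, 0, 0, -0.018, 26, 0.1, 0, 8.1, 0, 0, -0.018, 26])

```text
time_s: 20.07
ee_pos: [0.5836, 0.0441, 0.0287]
tcp_rot: [179.9, 0.0, 85.9]
wrist_force: [0.7, -0.4, 0.1]
finger_gap: 0.0229
grip_force: 0.0
```

Run:
```python
from h import *
s=sensors.sense();print(s["ee_pos"],s["tcp_rot"],s["wrist_force"])
print(go(.426,.274,.12,84))
```

```text
[0.5836169  0.04407256 0.02874113] [1.79921813e+02 3.84916055e-03 8.59191168e+01] [ 0.65122331 -0.36726226  0.06896974]
[ 21.813 -17.358  -9.126   0.033]
```

Emit:
step_arm(steps=[0, 0, -3, 0, 0, 0, 26, 0, 0, -7, 0, 0, 0, 26, 21.8, -17.4, -9, 0, 0, 0.033, 98, 21.8, -17.4, -9, 0, 0, 0.033, 98, 21.8, -17.4, -9, 0, 0, 0.033, 98, 21.8, -17.4, -9, 0, 0, 0.033, 98, 21.8, -17.4, -9, 0, 0, 0.033, 98, 21.8, -17.4, -9, 0, 0, 0.033, 98, 21.8, -17.4, -9, 0, 0, 0.033, 98, 21.8, -17.4, -9, 0, 0, 0.033, 98, 21.8, -17.4, -9, 0, 0, 0.033, 98, 21.8, -17.4, -9, 0, 0, 0.033, 98])

```text
time_s: 21.07
ee_pos: [0.4255, 0.2737, 0.1184]
tcp_rot: [179.9, -0.0, 84.1]
wrist_force: [0.7, 0.5, 0.2]
finger_gap: 0.0859
grip_force: 0.0
```

Run:
```python
from h import *
s=sensors.sense();print(s["ee_pos"],s["tcp_rot"],s["finger_gap"])
print(go(.426,.274,.036,84))
a=viewer.read_camera("top")[130:270,200:340]
b=viewer.read_camera("side")[170:310,230:370]
crop(np.hstack([a,b]),0,0,280,140,2.85,"pics/t6.png")
```

```text
[0.42554253 0.27373765 0.11840874] [ 1.79937278e+02 -2.92238098e-03  8.40696333e+01] 0.08593571592137587
[3.100e-02 4.300e-02 8.241e+00 1.000e-03]
```

View pics/t6.png

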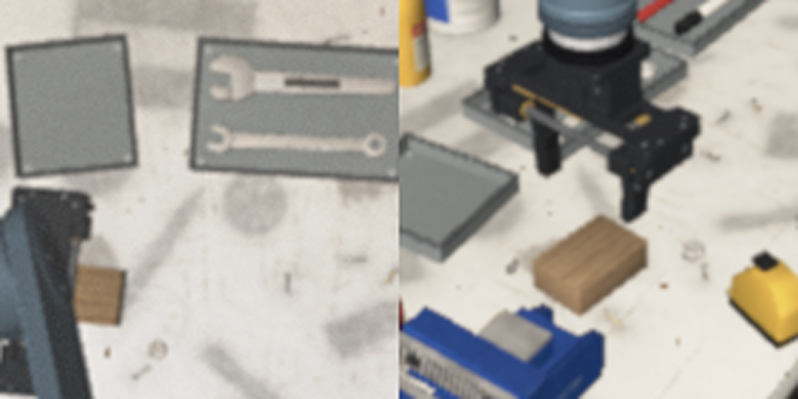

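Both spanners lie flat and apart in the long tray. The block's top-face centre in the side view is near (590,253).

Run:
```python
from h import *
f=lambda u,v: ray("side",230+u/2.85-140,170+v/2.85,.032)
for p in [(590,253),(533,265),(603,215),(647,243),(580,290)]: print(f(*p))
```

```text
[0.42044293 0.27846397]
[0.45223869 0.32050426]
[0.44242363 0.22847615]
[0.38617781 0.23750664]
[0.39885835 0.32195156]
```

Emit:
step_arm(steps=[0.1, 0.1, 3, 0, 0, 0, 98, 0.1, 0.1, 5.5, 0, 0, 0, 98, 0.1, 0.1, 7, 0, 0, 0, 98, 0.1, 0.1, 8.2, 0, 0, 0, 98, 0.1, 0.1, 8.2, 0, 0, 0, 98, 0.1, 0.1, 8.2, 0, 0, 0, 0, 0.1, 0.1, 8.2, 0, 0, 0, 0, 0.1, 0.1, 8.2, 0, 0, 0, 0, 0.1, 0.1, 8.2, 0, 0, 0, 0, 0.1, 0.1, 8.2, 0, 0, 0, 0, 0.1, 0.1, 8.2, 0, 0, 0, 0, 0.1, 0.1, 8.2, 0, 0, 0, 0])

```text
time_s: 22.17
ee_pos: [0.4268, 0.2751, 0.0371]
tcp_rot: [179.9, -0.0, 84.0]
wrist_force: [-0.9, -0.3, 6.5]
finger_gap: 0.0594
grip_force: 30.0
```

Run:
```python
from h import *
print(sensors.sense()["ee_pos"],go(.624,.284,.12,95))
```

```text
[0.42684852 0.27511364 0.03710864] [ 2.929 19.517 -8.289 -0.191]
```

Emit:
step_arm(steps=[0, 0, -4, 0, 0, 0, 0, 0, 0, -8, 0, 0, 0, 0, 2.9, 19.5, -8, 0, 0, -0.191, 0, 2.9, 19.5, -8, 0, 0, -0.191, 0, 2.9, 19.5, -8, 0, 0, -0.191, 0, 2.9, 19.5, -8, 0, 0, -0.191, 0, 2.9, 19.5, -8, 0, 0, -0.191, 0, 2.9, 19.5, -8, 0, 0, -0.191, 0, 2.9, 19.5, -8, 0, 0, -0.191, 0, 2.9, 19.5, -8, 0, 0, -0.191, 0, 2.9, 19.5, -8, 0, 0, -0.191, 0])

```text
time_s: 23.08
ee_pos: [0.6215, 0.2836, 0.1156]
tcp_rot: [-179.9, 0.0, 95.0]
wrist_force: [0.2, -0.1, -0.8]
finger_gap: 0.0602
grip_force: 29.9
```

Run:
```python
from h import *
print(sensors.sense()["ee_pos"],sensors.sense()["finger_gap"],go(.624,.284,.040,95))
```

```text
[0.62145956 0.28360595 0.11559533] 0.06015955387408155 [0.017 0.257 7.56  0.   ]
```

Emit:
step_arm(steps=[0, 0.2, 2.5, 0, 0, 0, 0, 0, 0.2, 5, 0, 0, 0, 0, 0, 0.2, 6.3, 0, 0, 0, 0, 0, 0.2, 7.2, 0, 0, 0, 0, 0, 0.2, 7.6, 0, 0, 0, 0, 0, 0.2, 7.6, 0, 0, 0, 0, 0, 0.2, 7.6, 0, 0, 0, 0, 0, 0.2, 7.6, 0, 0, 0, 82, 0, 0.2, 7.6, 0, 0, 0, 82, 0, 0.2, 7.6, 0, 0, 0, 82, 0, 0.2, 7.6, 0, 0, 0, 82])

```text
time_s: 24.0
ee_pos: [0.6253, 0.2837, 0.0404]
tcp_rot: [180.0, -0.0, 95.0]
wrist_force: [0.9, 0.5, 0.3]
finger_gap: 0.0722
grip_force: 0.0
```

Emit:
step_arm(steps=[0, 0, -3, 0, 0, 0, 82, 0, 0, -7, 0, 0, 0, 82, 0, 0, -11, 0, 0, 0, 82, 0, 0, -14, 0, 0, 0, 82, 0, -20, -14, 0, 0, 0, 82, 0, -20, -14, 0, 0, 0, 82, 0, -20, -14, 0, 0, 0, 82, 0, -20, -14, 0, 0, 0, 82, 0, -20, -14, 0, 0, 0, 82, 0, -20, -14, 0, 0, 0, 82, 0, -20, -14, 0, 0, 0, 82, 0, -20, -14, 0, 0, 0, 82])

```text
time_s: 25.0
ee_pos: [0.4269, 0.2665, 0.1809]
tcp_rot: [179.9, -0.0, 95.0]
wrist_force: [0.8, -0.5, 0.8]
finger_gap: 0.072
grip_force: 0.0
```

Run:
```python
from h import *
print(sensors.sense()["ee_pos"])
a=viewer.read_camera("top")[130:210,150:430]
b=viewer.read_camera("side")[140:280,180:460]
crop(np.vstack([a,b]),0,0,280,210,2.7,"pics/end.png")
```

```text
[0.4268527  0.26649733 0.18093709]
```

View pics/end.png

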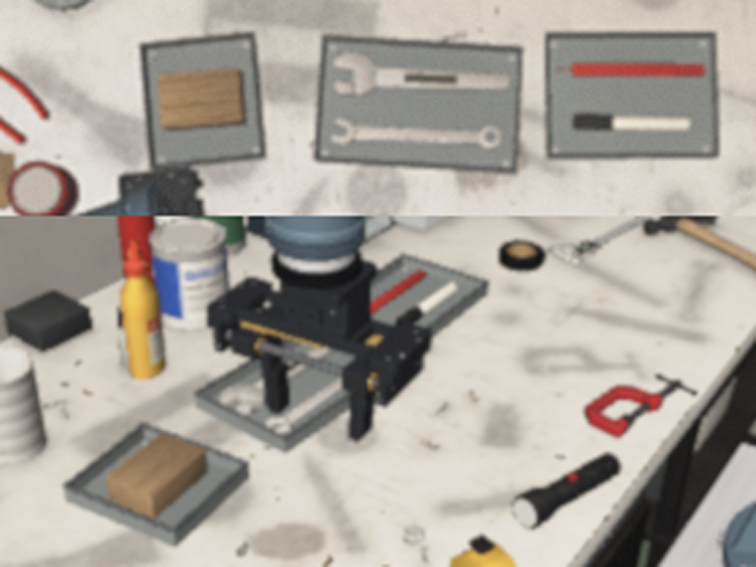

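All five things lie flat in their trays: block (200,97), spanners (425,75) and (415,133), pencil (635,70), pen (630,123). The arm is clear.

```bash
python3 -c "
from bench import bot
print(bot.job_done())"
```

```text
the job is handed in; nothing more can be done
None
```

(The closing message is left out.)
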